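# Build up a flask for weighing-in on the laboratory balance

## Task

Get the amber flask ready for weighing powder into it: put the cork ring flat in the middle of the balance pan, seat the amber round-bottom flask upright in it with its stopper still in, then take out the yellow stopper and lay it in the green glass dish, and last set the white powder funnel fully down into the flask's neck. Let each thing go and leave it at rest before the next; leave the clear flask and the black rubber ring alone.

Things in the scene. Friction and masses are not known exactly. Their poses are not given: they have to be found in the camera images.
- cork_ring_mid (a point): Cork ring with a round hole right through, lying flat on the bench: light brown, outside diameter 70 mm, hole 44 mm, wall 13 mm, height 28 mm, about 35 g. The point is its centre, half-way up (14 mm over its underside); z up.
- flask_mid (a point): Amber glass round-bottom flask, 112 mm tall, 90 g, in the blue stand at first. Bulb 64 mm wide, centre 32 mm over its lowest point; straight neck to grasp, 29 mm outside (31 mm at the lip), bore 25 mm, from 62 to 112 mm up. Point: on the axis, 56 mm over the lowest point (mouth 56 mm above it); z up the neck. Resting in a 44 mm hole, its lowest point is 9 mm below the hole's upper edge.
- stopper_mid (a point): Yellow plastic stopper, 45 mm tall, 15 g, at first loose in the amber flask's mouth. From below: plug 22 mm wide, 22 mm long; flange 30 mm wide, 3 mm thick, resting on the mouth; round knob to grasp, 20 mm wide, 20 mm tall. Point: on the axis, half-way up (22.5 mm over the plug's end; the knob runs from 2.5 to 22.5 mm above it); z up to the knob.
- funnel_mid (a point): White powder funnel, 67 mm tall, 30 g, at first hanging in the blue stand (point 5 mm below the plate's top). Stem 18 mm wide, 26 mm long; 45-degree cone widening to 60 mm; straight round rim to grasp across, 60 mm wide, 20 mm tall. Point: on the axis, half-way up (33.5 mm over the stem's end; rim 13.5 to 33.5 mm above it); z up. Seated in the flask, the point is 4 mm above the mouth.
- stand: Fixed flask stand: a blue plate 270 x 100 mm, its top 70 mm above the bench, with three round 44 mm openings in a row 85 mm apart, on clear end plates. Holds the amber flask, the clear flask and the funnel, in any order. Origin on the bench under the middle opening; x along the row of openings, y across it, z up.
- balance_pan (a point): Steel pan of the white and grey top-loading balance: round, 130 mm in diameter, flat, its top 62 mm above the bench; the balance (180 mm wide, 50 mm tall housing) is fixed. The point is the centre of the pan's upper face; z up.
- dish_floor (a point): Low round dish of green glass on the bench, outside diameter 90 mm, height 15 mm, wall and floor 3 mm thick, loose, about 90 g. The point is the centre of its inner floor, 3 mm above the bench; z up.
- spare_flask_mid (a point): Clear glass round-bottom flask without a stopper, same shape and size as the amber one, sitting in the blue stand: not part of the job, leave it there. The point is on its axis 56 mm over its lowest point.
- rubber_ring_mid (a point): Black rubber ring lying on the bench, outside diameter 60 mm, hole 32 mm, height 20 mm: not part of the job, leave it there. The point is its centre, half-way up.

How it is judged (in metres and radians):
On the way, in this order (a step that is already met when the one before it is completed fails the run):
1. the cork ring lies flat and released in the middle of the balance pan (centre within 20 mm) (horizontal distance between cork_ring_mid and balance_pan below 0.02 m and z of cork_ring_mid in the frame of balance_pan between 0.01 and 0.018 m and angle between cork_ring_mid's own z axis and vertical below 0.1 rad and contact force between the fingers and cork_ring below 0.05 N and linear speed of cork_ring below 0.02 m/s), for 0.2 s.
2. the amber flask, its stopper still in, sits upright and released in the cork ring on the pan (horizontal distance between cork_ring_mid and balance_pan below 0.02 m and z of cork_ring_mid in the frame of balance_pan between 0.01 and 0.018 m and angle between cork_ring_mid's own z axis and vertical below 0.1 rad and horizontal distance between flask_mid and cork_ring_mid below 0.013 m and z of flask_mid in the frame of cork_ring_mid between 0.056 and 0.067 m and angle between flask_mid's own z axis and vertical below 0.26 rad and distance between stopper_mid and flask_mid below 0.066 m and contact force between the fingers and flask below 0.05 N and contact force between the fingers and stopper below 0.05 N and linear speed of flask below 0.02 m/s), for 0.2 s.
3. the stopper lies released in the glass dish, the flask still in its ring on the pan (horizontal distance between cork_ring_mid and balance_pan below 0.02 m and z of cork_ring_mid in the frame of balance_pan between 0.01 and 0.018 m and angle between cork_ring_mid's own z axis and vertical below 0.1 rad and horizontal distance between flask_mid and cork_ring_mid below 0.013 m and z of flask_mid in the frame of cork_ring_mid between 0.056 and 0.067 m and angle between flask_mid's own z axis and vertical below 0.26 rad and horizontal distance between stopper_mid and dish_floor below 0.042 m and z of stopper_mid in the frame of dish_floor between 0.005 and 0.035 m and contact force between the fingers and stopper below 0.05 N and linear speed of stopper below 0.02 m/s), for 0.2 s.
At the end, for the whole second after the job is handed in: Cork ring flat on the pan, centres within 20 mm; amber flask down in its hole, within 13 mm of its centre, leaning under 15 degrees; stopper in the dish; funnel cone down on the flask mouth (6 mm in height, 8 mm sideways, leaning under 20 degrees); all released and at rest (all of step 3 and x of funnel_mid in the frame of flask_mid between -0.008 and 0.008 m and y of funnel_mid in the frame of flask_mid between -0.008 and 0.008 m and z of funnel_mid in the frame of flask_mid between 0.053 and 0.065 m and angle between funnel_mid's own z axis and vertical below 0.35 rad and contact force between the fingers and cork_ring below 0.05 N and linear speed of each of cork_ring, flask, funnel below 0.02 m/s and contact force between the fingers and flask below 0.05 N and contact force between the fingers and funnel below 0.05 N); the robot touches nothing.
It fails at once if the clear flask is moved by more than 30 mm (distance of spare_flask_mid from where it was at the start of the episode above 0.03 m).
It fails at once if the black rubber ring is moved by more than 30 mm (distance of rubber_ring_mid from where it was at the start of the episode above 0.03 m).
It fails at once if the amber flask is tipped by more than 45 degrees (angle between flask_mid's own z axis and vertical above 0.79 rad).
It also fails if it takes over 144 s, if anything falls off the work surface, if the arm or the gripper's body presses on something with over 40 N, if the wrist force passes 120 N, or if a joint passes its speed limit or range.

## Robot

A 6-joint arm with a two-finger parallel gripper is mounted at the origin on the work surface. World frame = base frame: x ahead of the robot, y to its left, z up, the work surface at z = 0. Lengths are in m, angles in degrees, forces in N, time in s.
With the tool pointing down it reaches from about 0.4 to 0.825 m from the base axis. Payload 7 kg.
Tool frame: the origin (TCP) lies midway between the tips of the shut fingers; the grasp point (between the pads) lies 19 mm behind it; z points along the fingers, y is the direction in which the jaws open and shut (so a half turn about z gives the same grasp; the last joint's range is limited). The gripper opens to 88 mm and grips with 3 to 60 N. Pads are 19 mm wide; open, the fingers measure 130 mm over their backs; the gripper's body (78 mm by 193 mm) begins 47 mm behind the grasp point.
Start: joints at [93.111, 20.546, 0.682, 0, -70.136, -16.507], TCP at [0.156, 0.657, 0.227] pointing down, gripper open.
Joint ranges: [-176.03, 176.03], [-82.01, 121.73], [-58.28, 71.71], [-173.87, 95.51], [-174.79, -0.11], [-173.66, 173.66]. Speed limits (degrees/s): [136.94, 136.94, 172.46, 180, 180, 180].

## Interface

Orientations are given as a 3x3 rotation matrix whose columns are the frame's x, y, z axes.
In Python, from rig import robot gives the robot as it stands. Calls block until the motion is done:
- robot.goto(position, orientation): joint-space move of the TCP to a pose.
- robot.servo_line(position, ori=None, speed=0.15): straight line of the TCP; ori=None keeps the orientation; speed is the mean speed in m/s.
- robot.movej(angles): joint-space move.
- robot.move_gripper(opening): opening from 0.0 (shut) to 1.0 (fully open); the grip force is fixed at half the most; returns when the fingers have stopped.
- robot.dwell(seconds).
- robot.ik(position, orientation): joint angles nearest the present ones, or None.
- robot.grab_frame(name): name is "side" or "top" or "wrist"; returns (picture, depth): 480x640x3 uint8, red, green, blue; 480x640 float32, m along the optical axis (not along the pixel's ray), 0 where there is no reading.
- robot.camera_info(name): a dict with "vfov" (degrees; the focal length in pixels is half the picture's height over the tangent of half this angle, whatever the lens; pixels are square), "cx", "cy" (the principal point, pixels), "view" (4x4, takes a point from world to camera coordinates); the wrist camera has in their place "T_tool_cam" (4x4, takes a point from camera to tool coordinates, whose origin is the TCP and whose axes are the flange's). Camera axes: x right, y down, z forward; pixel columns grow to the right and rows downward; lengths in m; the calibration is good to about 2 mm. A picture is of the moment at which its call begins: read the wrist's pose just before it. camera_info takes no time and is no camera call.
A pose or a line that the arm cannot do raises robot.Unreachable and nothing moves.
- robot.job_done(): hands the job in, once; it reports no verdict.
Readings, each from a call of its own:
- robot.read_t(): time.
- robot.read_qpos(): joint angles.
- robot.read_qvel(): joint speeds.
- robot.read_effort(): joint torques, N m.
- robot.read_position(): TCP position.
- robot.read_tcp_rot(): TCP orientation.
- robot.read_force(): force on the tool from outside, world axes, zero at the start.
- robot.read_ft_torque(): the same for the moment, N m.
- robot.read_grip_width(): opening from 0.0 (shut) to 1.0 (fully open).
Only numpy, scipy, OpenCV 4.12 (cv2) and the standard library are available. Lean on these libraries where they do the work, as an engineer would, in place of code of your own. Each camera call takes 0.05 s, during which the arm holds its last target. There are 200 camera calls.

## Working session

There is one attempt and no reset: what is moved stays moved. The work goes in short steps, each a Python script; the robot and the scene stay as the last script left them, time stands still between calls to the robot, and variables do not carry over. Pictures are saved under pics/ and viewed, about 12 in all and at most 16, crops included, and the job is handed in when it is done.

```bash
mkdir -p pics; ls; python3 - <<'E'
from rig import robot
import cv2,numpy as np
for n in("top","side"):
    p,d=robot.grab_frame(n); cv2.imwrite(f"pics/{n}0.png",p[:,:,::-1]); np.save(f"{n}0.npy",d); i=robot.camera_info(n); print(n,i)
print(robot.camera_info("wrist"),robot.read_tcp_rot(),robot.read_t())
E
```

```text
pics
top {'vfov': 43.555172947683886, 'cx': 317.6934409434859, 'cy': 241.15816478247228, 'view': array([[-0.02535767, -0.99960336, -0.01225199,  0.01221101],
       [-0.99639366,  0.02626517, -0.08068347,  0.53632184],
       [ 0.08097326,  0.01016186, -0.99666447,  1.04665446],
       [ 0.        ,  0.        ,  0.        ,  1.        ]])}
side {'vfov': 46.0831247288419, 'cx': 308.00054588051114, 'cy': 240.22402226495166, 'view': array([[-0.99797737, -0.06031395, -0.02008469,  0.52551117],
       [-0.01950802,  0.59126687, -0.80623999,  0.11397007],
       [ 0.06050293, -0.80421745, -0.59124757,  0.94773394],
       [ 0.        ,  0.        ,  0.        ,  1.        ]])}
{'vfov': 67.11268931403463, 'cx': 319.0314279037109, 'cy': 234.4648225025185, 'T_tool_cam': array([[ 5.79104313e-06, -9.67546206e-01, -2.52694161e-01,
         6.81839758e-02],
       [ 9.99999952e-01,  8.35012476e-05, -2.96802554e-04,
         1.07848677e-05],
       [ 3.08270463e-04, -2.52694148e-01,  9.67546160e-01,
        -1.58102122e-01],
       [ 0.00000000e+00,  0.00000000e+00,  0.00000000e+00,
         1.00000000e+00]])} [[ 9.72764715e-01 -2.31794683e-01 -1.87214977e-04]
 [-2.31794706e-01 -9.72763629e-01 -1.46193553e-03]
 [ 1.56752963e-04  1.46551474e-03 -9.99998914e-01]] 0.1
```

View pics/top0.png

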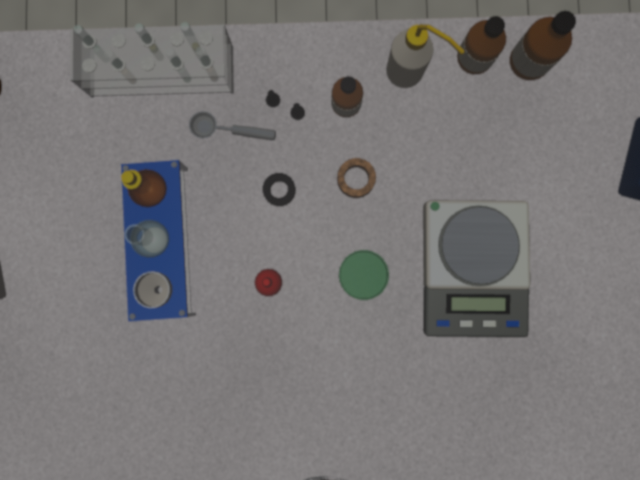

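View pics/side0.png

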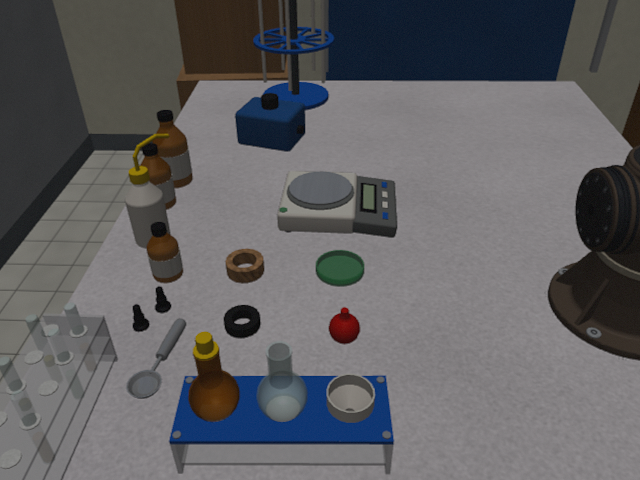

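Top view: amber flask in the stand (stopper at 131,180), clear flask (150,238), funnel (153,290), rubber ring (279,190), cork ring (357,178), dish (363,275) and pan (480,246). The side view agrees, and it shows a bottle and a red bulb as bystanders.

```bash
cat > h.py <<'E'
import numpy as np,cv2
from rig import robot
def K(i): return 240/np.tan(np.radians(i["vfov"]/2)),i["cx"],i["cy"]
def campose(n):
    i=robot.camera_info(n)
    if n=="wrist":
        T=np.eye(4);T[:3,:3]=robot.read_tcp_rot();T[:3,3]=robot.read_position()
        return i,T@i["T_tool_cam"]
    return i,np.linalg.inv(i["view"])
def cast(i,T,u,v,z):
    f,cx,cy=K(i); d=T[:3,:3]@np.array([(u-cx)/f,(v-cy)/f,1]); o=T[:3,3]
    return o+d*(z-o[2])/d[2]
def mask(p,lo,hi,roi=None):
    m=cv2.inRange(cv2.cvtColor(p,cv2.COLOR_RGB2HSV),lo,hi)
    if roi:
        k=np.zeros_like(m);k[roi[1]:roi[3],roi[0]:roi[2]]=255;m&=k
    return m
def biggest(m):
    c=max(cv2.findContours(m,cv2.RETR_EXTERNAL,cv2.CHAIN_APPROX_NONE)[0],key=cv2.contourArea)
    return c
def down(a=0):  # tool x at yaw a deg (world), z down
    c,s=np.cos(np.radians(a)),np.sin(np.radians(a))
    return np.array([[c,s,0],[s,-c,0],[0,0,-1.]])
def st(): print("t",round(robot.read_t(),1),"p",np.round(robot.read_position(),4),"g",round(robot.read_grip_width(),3),"F",np.round(robot.read_force(),1))
E
python3 - <<'E'
import cv2,numpy as np
from h import *
p=cv2.imread("pics/top0.png")[:,:,::-1].copy();d=np.load("top0.npy")
i,T=campose("top");print("cam",T[:3,3])
L={"cork":((5,60,60),(20,255,255),(330,150,385,205),.028),
"dish":((40,80,40),(85,255,255),(330,240,400,310),.015),
"pan":((90,10,60),(140,80,140),(437,204,523,288),.062),
"rubber":((0,0,0),(180,255,60),(255,165,305,215),.02),
"plate":((105,120,60),(130,255,255),(110,150,200,330),.07),
"knob":((20,120,120),(32,255,255),(110,160,150,200),.186),
"funnel":((0,0,110),(180,60,255),(130,265,175,312),.0985)}
for n,(lo,hi,roi,z) in L.items():
    c=biggest(mask(p,lo,hi,roi)); r=cv2.minAreaRect(c); (u,v),R=cv2.minEnclosingCircle(c)
    q=cast(i,T,u,v,z); q2=cast(i,T,u+R,v,z)
    print(n,"circ",np.round((u,v,R),1),"rect",np.round(r[0]+r[1],1),round(r[2],1),"xy circ",np.round(q[:2],4),"rect",np.round(cast(i,T,*r[0],z)[:2],4),"diam",round(2*np.linalg.norm(q2-q),4))
E
```

```text
cam [ 0.44994629 -0.01251637  1.08658523]
cork circ [356.2 177.1  19.3] rect [356.  177.   36.8  38.2] 45.0 xy circ [ 0.6486 -0.0732] rect [ 0.6488 -0.0729] diam 0.0685
dish circ [378.5 282.    9.1] rect [379.3 282.4   8.   17.4] 26.6 xy circ [ 0.4613 -0.1078] rect [ 0.4606 -0.1092] diam 0.0324
pan circ [479.6 245.6  38. ] rect [480. 245.  74.  74.] 90.0 xy circ [ 0.5183 -0.2778] rect [ 0.5193 -0.2785] diam 0.1289
rubber circ [278.5 189.3  15.8] rect [279. 189.  30.  30.] 90.0 xy circ [0.6318 0.0664] rect [0.6324 0.0654] diam 0.0569
plate circ [156.  240.   81.7] rect [153.5 240.3 156.1  57.7] 87.1 xy circ [0.5418 0.2732] rect [0.5414 0.2774] diam 0.279
knob circ [130.6 178.2   9.2] rect [130.5 179.   16.   17. ] 90.0 xy circ [0.6268 0.279 ] rect [0.6256 0.2792] diam 0.0282
funnel circ [152.  289.5  18.2] rect [155.2 290.6  25.9  36.3] 19.3 xy circ [0.4576 0.2721] rect [0.4557 0.2669] diam 0.0601
```

```bash
python3 - <<'E'
from h import *
p=cv2.imread("pics/top0.png")[:,:,::-1].copy();i,T=campose("top")
c=biggest(mask(p,(40,40,30),(95,255,255),(330,240,400,310)));(u,v),R=cv2.minEnclosingCircle(c);print("dish",u,v,R,cast(i,T,u,v,.015))
D=down(180)
x,y,z=robot.read_position(); robot.servo_line([x,y,.33])
robot.goto([.6486,-.073,.20],D)
i,T=campose("wrist"); p,d=robot.grab_frame("wrist"); cv2.imwrite("pics/w1.png",p[:,:,::-1])
c=biggest(mask(p,(5,60,50),(20,255,255)));(u,v),R=cv2.minEnclosingCircle(c)
print(u,v,R,"cork",cast(i,T,u,v,.028)); st()
E
```

```text
dish 363.4696960449219 274.4696960449219 24.705984115600586 [ 0.47538515 -0.08154761  0.015     ]
317.5714416503906 212.3142852783203 37.20603942871094 cork [ 0.64647677 -0.07357319  0.028     ]
t 4.1 p [ 0.6488 -0.0723  0.2001] g 1.001 F [-0.7  0.5 -0.4]
```

View pics/w1.png

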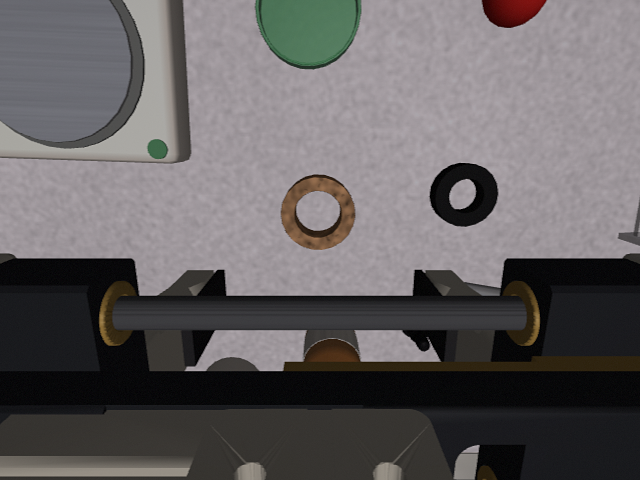

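Wrist view: the cork ring at (318,212) is midway between the fingers, with the rubber ring well off to the side at (463,195). I'll grasp the cork and place it.

```bash
python3 - <<'E'
from h import *
robot.servo_line([.6475,-.0732,.06]); robot.servo_line([.6475,-.0732,.004],speed=.06); st()
robot.move_gripper(0); st()
robot.servo_line([.6475,-.0732,.17]); st()
robot.servo_line([.5187,-.278,.17],speed=.2); 
i,T=campose("wrist"); p,d=robot.grab_frame("wrist"); cv2.imwrite("pics/w2.png",p[:,:,::-1]); st()
p,d=robot.grab_frame("top"); cv2.imwrite("pics/t2.png",p[:,:,::-1])
E
```

```text
t 6.3 p [ 0.6479 -0.0731  0.0044] g 1.001 F [ 0.2  0.4 -0.2]
t 6.7 p [ 0.6477 -0.0732  0.0043] g 0.8 F [-1.2  0.5  2.9]
t 8.0 p [ 0.6468 -0.0732  0.1688] g 0.799 F [ 0.5 -1.   0.1]
t 9.4 p [ 0.5192 -0.2773  0.1699] g 0.798 F [ 0.   0.7 -0.3]
```

View pics/w2.png

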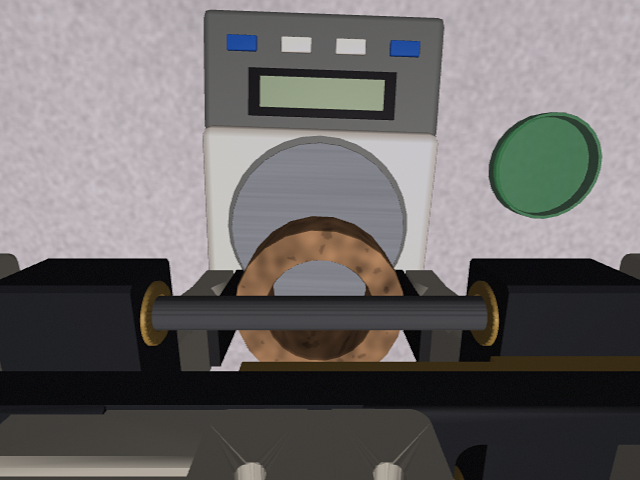

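The ring is held (0.8 × 88 = 70 mm) and the pan is centred under it, at column 318. I'll lower it.

```bash
python3 - <<'E'
from h import *
robot.servo_line([.5187,-.278,.09]); robot.servo_line([.5187,-.278,.067],speed=.03); st()
robot.move_gripper(1); robot.dwell(.3); st()
robot.servo_line([.5187,-.278,.12],speed=.08); robot.servo_line([.5187,-.278,.30],speed=.25)
robot.dwell(.2)
i,T=campose("wrist"); p,d=robot.grab_frame("wrist"); cv2.imwrite("pics/w3.png",p[:,:,::-1])
m=mask(p,(5,60,50),(20,255,255)); 
for R_ in [(150,100,500,300)]:
  c=biggest(mask(p,(5,60,50),(20,255,255),R_));(u,v),R=cv2.minEnclosingCircle(c);print(u,v,R,cast(i,T,u,v,.090))
# knob/neck look
robot.goto([.56,.278,.33],down(180))
i,T=campose("wrist"); p,d=robot.grab_frame("wrist"); cv2.imwrite("pics/w4.png",p[:,:,::-1]); st()
c=biggest(mask(p,(20,120,100),(35,255,255)));(u,v),R=cv2.minEnclosingCircle(c);print(u,v,R,cast(i,T,u,v,.186),cv2.minAreaRect(c))
E
```

```text
t 11.0 p [ 0.5188 -0.2781  0.0671] g 0.799 F [0.7 0.3 0.6]
t 11.9 p [ 0.5187 -0.278   0.067 ] g 0.999 F [-0.5  0.1 -0.5]
318.7229309082031 207.70706176757812 34.00104522705078 [ 0.51756005 -0.27803693  0.09      ]
t 15.9 p [0.5604 0.277  0.3301] g 1.002 F [-0.7 -0.  -0.3]
323.59869384765625 287.4901428222656 15.79628849029541 [0.62105161 0.28111616 0.186     ] ((323.5, 284.5), (21.0, 31.0), 90.0)
```

View pics/w3.png

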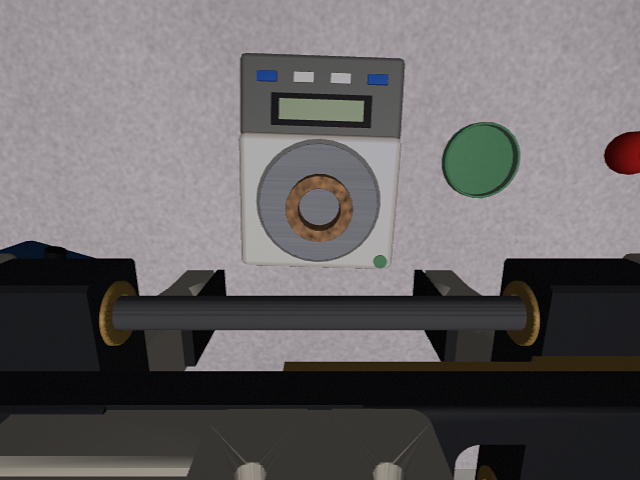

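View pics/w4.png

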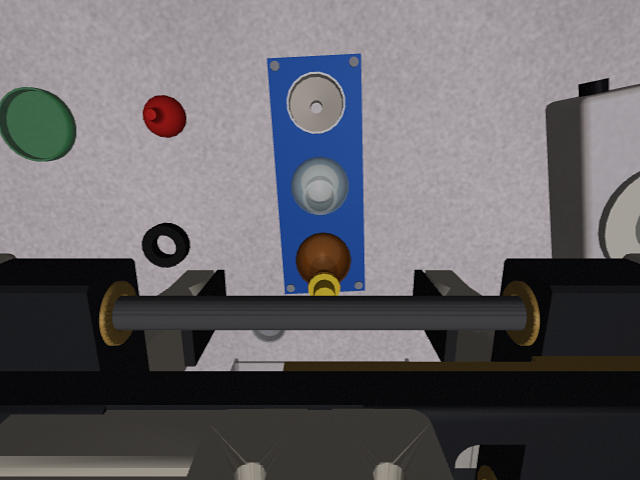

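The ring is on the pan at (319,208) in w3. In w4 the amber flask's stopper is at (324,287), partly behind a rod of the gripper, and the funnel is at (316,102). Next I'll grasp the neck high, clear of the stopper.

```bash
python3 - <<'E'
from h import *
# pan & funnel from stored frames; pose of w4 is the present one
i,T=campose("wrist"); p=cv2.imread("pics/w4.png")[:,:,::-1].copy()
c=biggest(mask(p,(0,0,90),(180,60,255),(280,65,350,138)));(u,v),R=cv2.minEnclosingCircle(c);q=cast(i,T,u,v,.0985);print("funnel",u,v,R,q,"diam",2*np.linalg.norm(cast(i,T,u+R,v,.0985)-q))
T3=T.copy();T3[:3,3]+=np.array([.5187,-.278,.30])-robot.read_position();print("pan",cast(i,T3,318.5,200,.062))
x,y=.6255,.280
robot.goto([x,y,.25],down(180)); robot.servo_line([x,y,.160],speed=.1); st()
for z in (.15,.144,.139): robot.servo_line([x,y,z],speed=.03); st()
robot.move_gripper(0); robot.dwell(.2); st()
for n in("side","wrist"):
    p,d=robot.grab_frame(n); cv2.imwrite(f"pics/{n}5.png",p[:,:,::-1])
E
```

```text
funnel 315.0 102.40983581542969 30.996196746826172 [0.4560087  0.27307204 0.0985    ] diam 0.06300321774549428
pan [ 0.51539664 -0.27857723  0.062     ]
t 17.4 p [0.626  0.2803 0.1609] g 0.997 F [ 1.  -0.3 -0.2]
t 17.9 p [0.6254 0.2799 0.1497] g 0.996 F [ 0.9 -0.3  0.9]
t 18.3 p [0.6254 0.2799 0.1436] g 0.999 F [1.3 0.2 0.9]
t 18.6 p [0.6254 0.2799 0.1387] g 1.0 F [-0.3  0.6 -0.5]
t 19.8 p [0.6256 0.2802 0.1391] g 0.333 F [0.2 0.6 1.8]
```

View pics/side5.png

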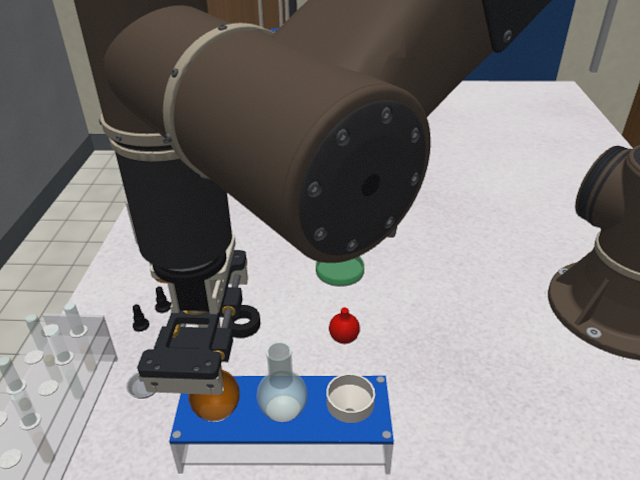

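```bash
python3 - <<'E'
from h import *
robot.servo_line([.6255,.28,.30],speed=.12); st()
robot.servo_line([.5176,-.278,.30],speed=.22); st()
robot.servo_line([.5176,-.278,.19],speed=.12)
p,d=robot.grab_frame("side"); cv2.imwrite("pics/side6.png",p[100:300,200:470,::-1].repeat(2,0).repeat(2,1))
st()
E
```

```text
t 21.3 p [0.6252 0.2799 0.299 ] g 0.331 F [ 0.6 -0.2 -1.2]
t 24.1 p [ 0.5178 -0.2775  0.3   ] g 0.334 F [-0.2 -0.5 -1.2]
t 25.2 p [ 0.5182 -0.2782  0.191 ] g 0.33 F [-0.2 -0.  -1.5]
```

View pics/side6.png

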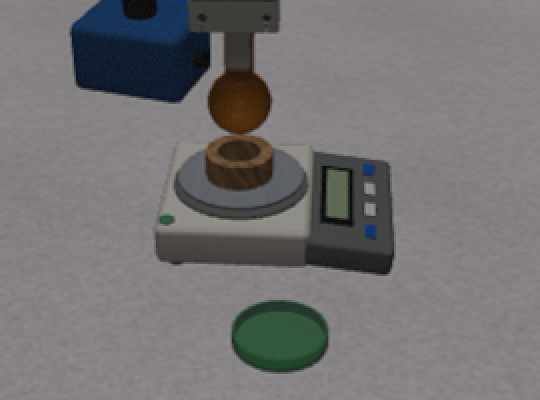

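The flask hangs upright right above the ring (both at column 240 in the crop). I'll lower it until it touches.

```bash
python3 - <<'E'
from h import *
robot.servo_line([.5176,-.278,.165],speed=.05)
for z in (.163,.1615,.160,.1590,.158):
    robot.servo_line([.5176,-.278,z],speed=.02); robot.dwell(.1); f=np.mean([robot.read_force() for _ in range(8)],0); print(z,np.round(f,1))
    if f[2]>1.5: break
robot.move_gripper(1); robot.dwell(.4); st()
robot.servo_line([.5176,-.278,.24],speed=.1)
robot.servo_line([.46,-.278,.34],speed=.2)
i,T=campose("wrist"); p,d=robot.grab_frame("wrist"); cv2.imwrite("pics/w7.png",p[:,:,::-1]); st()
c=biggest(mask(p,(20,120,100),(35,255,255)));(u,v),R=cv2.minEnclosingCircle(c);print(u,v,R,cast(i,T,u,v,.206))
p,d=robot.grab_frame("top"); cv2.imwrite("pics/t7.png",p[:,:,::-1])
i,T=campose("top");c=biggest(mask(p,(20,120,100),(35,255,255),(400,150,560,330)));(u,v),R=cv2.minEnclosingCircle(c);print(u,v,R,cast(i,T,u,v,.206))
E
```

```text
0.163 [ 0.1  0.1 -0.9]
0.1615 [ 0.7  0.2 -0.1]
0.16 [ 0.4  0.2 -2.5]
0.159 [ 0.1 -0.3  2. ]
t 28.7 p [ 0.5176 -0.278   0.159 ] g 1.0 F [-0.1  0.4  0.3]
t 30.5 p [ 0.4599 -0.2776  0.3382] g 1.0 F [ 0.8 -0.4 -0.7]
317.02325439453125 288.093017578125 16.492799758911133 [ 0.51619605 -0.27932631  0.206     ]Traceback (most recent call last):
  File "<stdin>", line 12, in <module>
  File "h.py", line 19, in biggest
    c=max(cv2.findContours(m,cv2.RETR_EXTERNAL,cv2.CHAIN_APPROX_NONE)[0],key=cv2.contourArea)
ValueError: max() iterable argument is empty
```

View pics/w7.png

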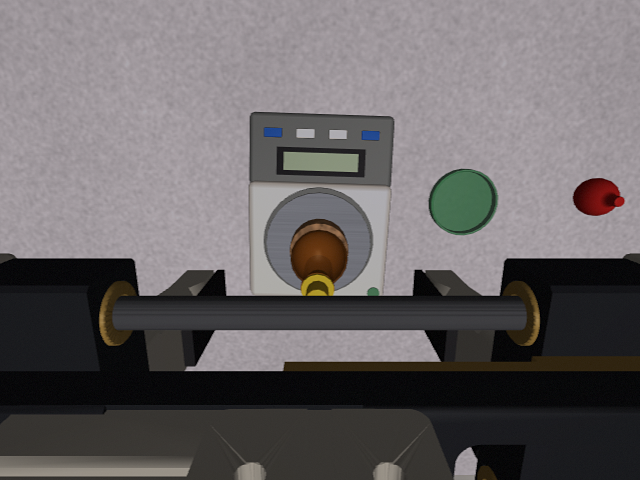

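The flask is seated and the stopper is still in, at (317,288). The dish is at (463,201). I'll grip the knob just above the flange and pull it out.

```bash
python3 - <<'E'
from h import *
i,T=campose("wrist"); p=cv2.imread("pics/w7.png")[:,:,::-1].copy()
c=biggest(mask(p,(40,40,30),(90,255,255),(420,160,510,245)));(u,v),R=cv2.minEnclosingCircle(c);print("dish",cast(i,T,u,v,.015))
x,y=.519,-.2785
robot.servo_line([x,y,.27],speed=.2); robot.servo_line([x,y,.199],speed=.06); st()
robot.move_gripper(0); robot.dwell(.2); st()
robot.servo_line([x,y,.25],speed=.05); robot.servo_line([x,y,.30],speed=.15); st()
p,d=robot.grab_frame("side"); cv2.imwrite("pics/side8.png",p[60:280,200:470,::-1].repeat(2,0).repeat(2,1))
E
```

```text
dish [ 0.47038938 -0.08445606  0.015     ]
t 32.5 p [ 0.5193 -0.2786  0.1995] g 0.998 F [ 0.4 -0.6  0.8]
t 33.7 p [ 0.519  -0.2785  0.199 ] g 0.214 F [ 0.1 -0.4  0.1]
t 35.4 p [ 0.519  -0.2784  0.3   ] g 0.215 F [-0.6  0.3 -1.6]
```

View pics/side8.png

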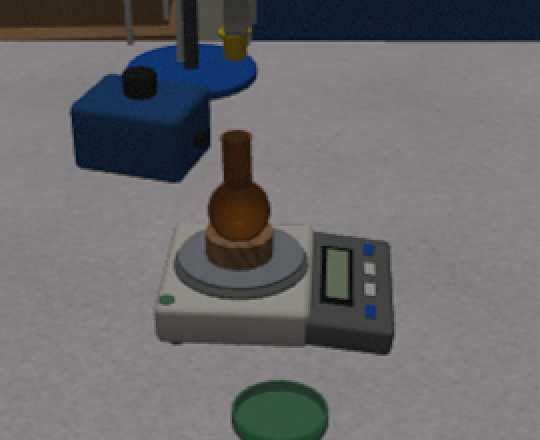

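The stopper is out and held (235,45). The flask stands upright in the ring. I'll put the stopper in the dish.

```bash
python3 - <<'E'
from h import *
x,y=.473,-.083
robot.servo_line([x,y,.30],speed=.2); robot.servo_line([x,y,.06],speed=.15); st()
for z in (.040,.035,.033,.0315,.030):
    robot.servo_line([x,y,z],speed=.03); robot.dwell(.1); f=np.mean([robot.read_force() for _ in range(8)],0); print(z,np.round(f,1))
    if f[2]>1.5: break
robot.move_gripper(.6); robot.dwell(.5); st()
robot.servo_line([x,y,.10],speed=.06); robot.servo_line([x,y,.30],speed=.25)
robot.goto([.53,.275,.33],down(180))
i,T=campose("wrist"); p,d=robot.grab_frame("wrist"); cv2.imwrite("pics/w9.png",p[:,:,::-1]);st()
p,d=robot.grab_frame("side"); cv2.imwrite("pics/side9.png",p[:,:,::-1])
p=p[:,:,::-1]
E
```

```text
t 38.3 p [ 0.4735 -0.083   0.0606] g 0.216 F [-0.2  0.5  0.3]
0.04 [ 0.2 -1.2 -0.1]
0.035 [ 0.8  0.9 -0.1]
0.033 [ 0.5 -0.2  0. ]
0.0315 [-1.1  0.6  0.4]
0.03 [-3.6  0.2 12.8]
t 42.0 p [ 0.473 -0.083  0.03 ] g 0.602 F [-0.4 -0.1 -0.3]
t 45.7 p [0.5302 0.2738 0.3301] g 0.6 F [ 0.3 -0.4  0.2]
```

View pics/side9.png

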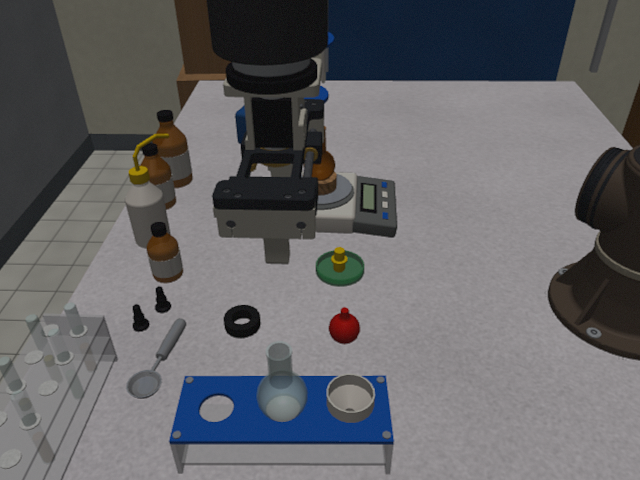

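View pics/w9.png

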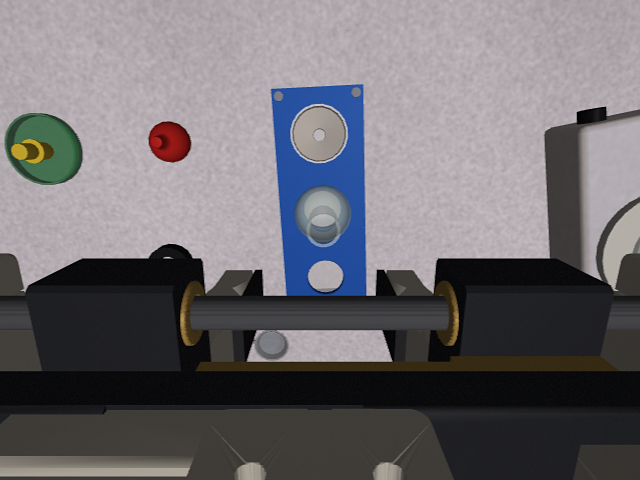

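The stopper stands in the dish (340,258 in side; 45,150 in wrist) and the funnel is at (319,133). I'll grasp the funnel across its rim, then look at the flask mouth before inserting it.

```bash
python3 - <<'E'
from h import *
i,T=campose("wrist"); p=cv2.imread("pics/w9.png")[:,:,::-1].copy()
c=biggest(cv2.bitwise_not(mask(p,(100,100,30),(130,255,255)))[95:172,282:356].copy());(u,v),R=cv2.minEnclosingCircle(c);q=cast(i,T,u+282,v+95,.0985);print("funnel",u+282,v+95,R,q,"diam",2*np.linalg.norm(cast(i,T,u+282+R,v+95,.0985)-q))
x,y=.4565,.2725
robot.move_gripper(1)
robot.servo_line([x,y,.25],speed=.2); robot.servo_line([x,y,.12],speed=.12); robot.servo_line([x,y,.077],speed=.05); st()
robot.move_gripper(0); robot.dwell(.2); st()
robot.servo_line([x,y,.12],speed=.06); robot.servo_line([x,y,.34],speed=.2); st()
robot.goto([.43,-.2785,.36],down(180)); robot.dwell(.2)
p,d=robot.grab_frame("wrist"); cv2.imwrite("pics/w10.png",p[:,:,::-1]);st()
E
```

```text
funnel 318.5188407897949 133.00872421264648 29.753259658813477 [0.45589185 0.27330986 0.0985    ] diam 0.06174655965609075
t 49.5 p [0.4567 0.2727 0.0773] g 0.999 F [0.4 0.4 0. ]
t 50.2 p [0.4568 0.273  0.0772] g 0.679 F [-0.6  2.4  2.6]
t 52.4 p [0.456  0.2722 0.3387] g 0.677 F [-0.8 -0.6 -0.3]
t 54.6 p [ 0.4303 -0.278   0.36  ] g 0.679 F [-0.9 -0.8  0.5]
```

View pics/w10.png

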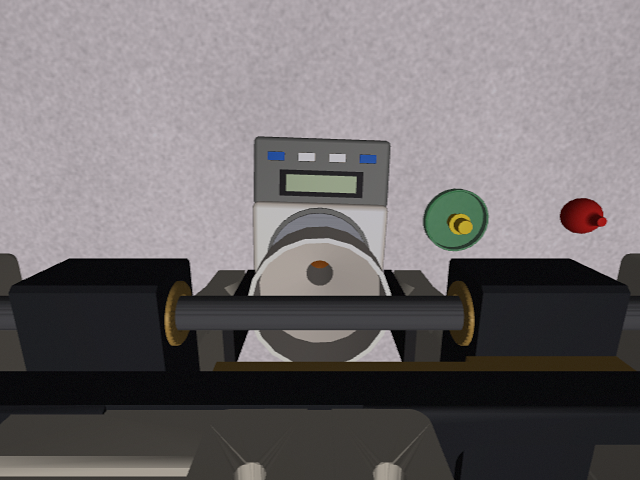

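The funnel is held (0.679 × 88 = 60 mm) but hides the mouth. I'll hover above the flask and use the side camera for the x alignment.

```bash
python3 - <<'E'
from h import *
robot.servo_line([.518,-.2785,.36],speed=.2);robot.servo_line([.518,-.2785,.265],speed=.12); robot.dwell(.3); st()
p,d=robot.grab_frame("side"); i,T=campose("side"); cv2.imwrite("pics/side11.png",p[60:240,220:420,::-1].repeat(4,0).repeat(4,1)[:600]);cv2.imwrite("pics/side11f.png",p[:,:,::-1])
def px(u,v,y=-.2785):
    f,cx,cy=K(i); dd=T[:3,:3]@np.array([(u-cx)/f,(v-cy)/f,1]); o=T[:3,3]; return o+dd*(y-o[1])/dd[1]
def proj(P):
    f,cx,cy=K(i); q=i["view"]@np.r_[P,1]; return f*q[0]/q[2]+cx,f*q[1]/q[2]+cy
print("exp mouth",proj([.518,-.2785,.193]),"exp rim mid",proj([.518,-.2785,.265-.012+.0235]),"stem end",proj([.518,-.2785,.2195]))
hsv=cv2.cvtColor(p,cv2.COLOR_RGB2HSV)
for v in range(80,210,3):
    r=hsv[v,270:370]; am=np.where((r[:,0]>5)&(r[:,0]<18)&(r[:,1]>140))[0]+270; 
    if len(am)>3: print(v,"amber",am.min(),am.max(),np.round(px((am.min()+am.max())/2,v),4))
E
```

```text
t 56.4 p [ 0.5182 -0.2785  0.2654] g 0.675 F [-0.4 -0.2 -0. ]
exp mouth (np.float64(319.1310456564557), np.float64(128.08609501896055)) exp rim mid (np.float64(318.7493382997639), np.float64(86.2195723548682)) stem end (np.float64(319.01370886328016), np.float64(115.21633124654993))
125 amber 317 321 [ 0.5182 -0.2785  0.1994]
128 amber 311 324 [ 0.5211 -0.2785  0.1932]
131 amber 312 324 [ 0.5202 -0.2785  0.1869]
134 amber 312 324 [ 0.5203 -0.2785  0.1805]
137 amber 312 324 [ 0.5204 -0.2785  0.1742]
140 amber 312 324 [ 0.5204 -0.2785  0.1677]
143 amber 312 324 [ 0.5205 -0.2785  0.1613]
146 amber 312 324 [ 0.5206 -0.2785  0.1548]
149 amber 312 324 [ 0.5206 -0.2785  0.1482]
152 amber 311 327 [ 0.5187 -0.2785  0.1416]
155 amber 308 330 [ 0.5188 -0.2785  0.135 ]
158 amber 306 332 [ 0.5188 -0.2785  0.1283]
161 amber 305 333 [ 0.5189 -0.2785  0.1216]
164 amber 305 334 [ 0.5179 -0.2785  0.1148]
167 amber 305 333 [ 0.519  -0.2785  0.1079]
170 amber 306 332 [ 0.519  -0.2785  0.1011]
173 amber 306 332 [ 0.5191 -0.2785  0.0941]
176 amber 309 329 [ 0.5192 -0.2785  0.0871]
179 amber 314 335 [ 0.508  -0.2785  0.0803]
188 amber 304 315 [ 0.5391 -0.2785  0.0584]
```

View pics/side11.png

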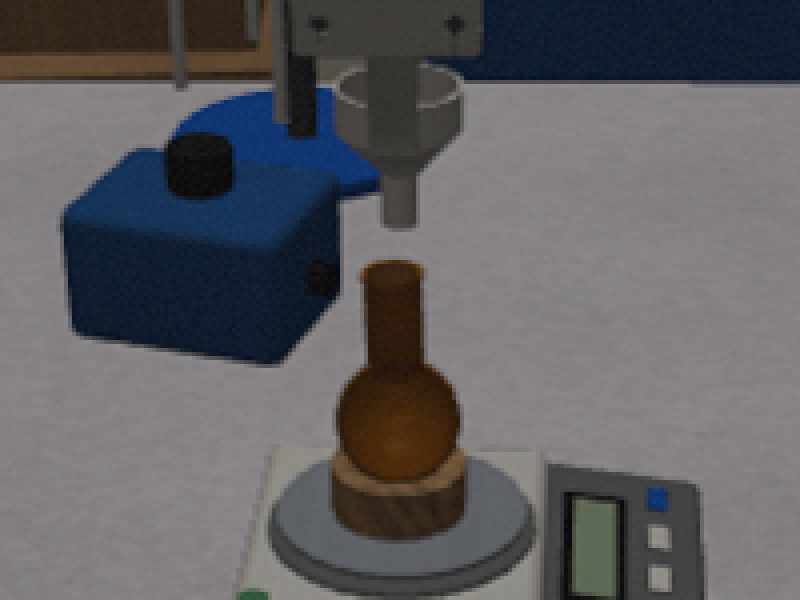

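The flask leans slightly: the mouth centre is at about 393 and the stem at about 399.5 in the 4x crop, so the stem must move about 3 mm towards +x. I'll correct that and lower it with force checks.

```bash
python3 - <<'E'
from h import *
x,y=.5207,-.279
robot.servo_line([x,y,.25],speed=.05)
for z in np.r_[.243,.240,.238,.236,.233,.229:.2125:-.004,.2125,.211,.210,.209,.208]:
    robot.servo_line([x,y,z],speed=.03); robot.dwell(.08); f=np.mean([robot.read_force() for _ in range(8)],0); print(round(z,4),np.round(f,1))
    if f[2]>2.5 or np.hypot(f[0],f[1])>4: break
st()
p,d=robot.grab_frame("side"); cv2.imwrite("pics/side12.png",p[60:240,220:420,::-1].repeat(4,0).repeat(4,1)[:600])
E
```

```text
0.243 [ 1.3  0.2 -0. ]
0.24 [ 0.4 -0.9 -0.5]
0.238 [ 0.6 -0.3 -0.4]
0.236 [ 0.1  0.7 -0.3]
0.233 [-0.4  0.4 -0.4]
0.229 [ 0.3  0.4 -0.3]
0.225 [ 0.3  0.5 -0.3]
0.221 [ 0.4  0.4 -0.8]
0.217 [ 0.8 -0.7 -1.5]
0.213 [-0.5 -0.4  0.3]
0.2125 [-0.8 -0.  -1.2]
0.211 [-0.4 -0.8  0.5]
0.21 [1.  0.3 0.3]
0.209 [ 0.1 -0.6  3.1]
t 61.9 p [ 0.5209 -0.2791  0.2093] g 0.68 F [ 0.1 -0.6  3.1]
```

View pics/side12.png

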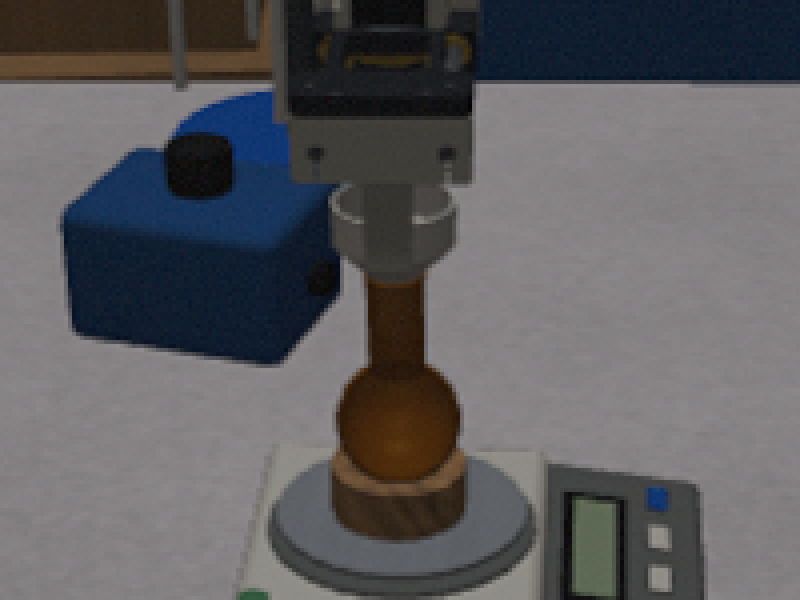

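The funnel went in freely and contact came at the expected 0.209 m, with the cone resting on the mouth. I'll release it, back away and check.

```bash
python3 - <<'E'
from h import *
x,y=.5207,-.279
robot.move_gripper(1); robot.dwell(.4); st()
robot.servo_line([x,y,.30],speed=.07); robot.servo_line([x,y,.38],speed=.2)
robot.goto([.45,.1,.38],down(180)); robot.dwell(.3); st()
a,_=robot.grab_frame("side"); b,_=robot.grab_frame("top")
cv2.imwrite("pics/end.png",np.hstack([cv2.resize(a[90:310,200:420],(400,400)),cv2.resize(b[150:350,340:540],(400,400))])[:,:,::-1])
E
```

```text
t 63.1 p [ 0.5207 -0.279   0.209 ] g 0.998 F [-0.2 -0.2 -0. ]
t 66.8 p [0.4502 0.0995 0.3799] g 1.004 F [ 0.8 -0.3 -0.6]
```

View pics/end.png

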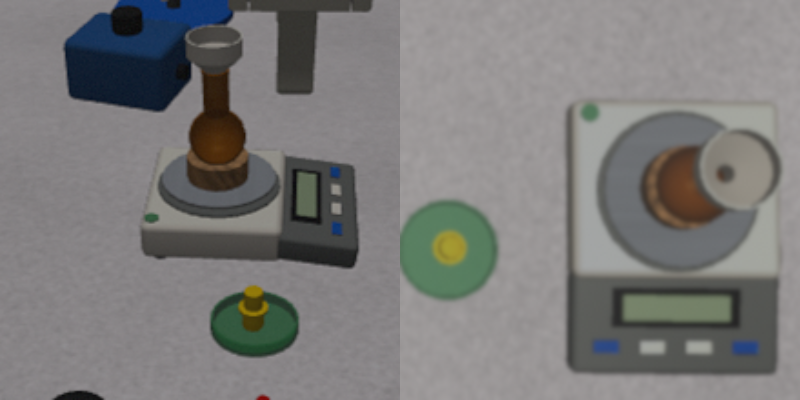

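The funnel is seated, the stopper stands in the dish, and the flask is in its ring. I'll check the lean numerically from the top view before handing in.

```bash
python3 - <<'E'
from h import *
i,T=campose("top"); q=cast(i,T,509.5,235,.2305); print("rim top",q)
lean=np.degrees(np.arctan2(np.hypot(q[0]-.5176,q[1]+.278),.2305-.113)); print("lean",lean)
if lean<10: robot.job_done(); print("done",robot.read_t())
E
```

```text
rim top [ 0.52109712 -0.27734675  0.2305    ]
lean 1.7342456159926403
the job is handed in; nothing more can be done
the job is handed in; nothing more can be done
```

I did the job in order and handed it in at about 67 s of the 144 s allowed. No verdict is reported, so this rests on my own checks.

1. **Cork ring:** it lies on the balance pan, measured within about 2 mm of the pan centre.
2. **Amber flask:** it was seated in the ring with its stopper in, then released.
3. **Stopper:** I took it out and put it in the middle of the green dish. It stands upright on its plug rather than lying on its side, which is within the judged height range.
4. **Funnel:** it went into the neck without side force. Contact came at 0.209 m, the height expected for the cone resting on the mouth.

**Last checks:** the side and top pictures show everything in place and the gripper clear. From the top view the flask and funnel together lean about 1.7 degrees, against a limit of 15. I did not go near the black rubber ring. The clear flask was still in the stand when I last saw it, just before I fetched the funnel beside it; I did not measure either one again at the end.

**What was off:**
- Wrist and top camera positions disagreed by 2 to 5 mm for the dish and the stopper, partly because a gripper rod hid the stopper.
- The flask leaned slightly after seating, so I moved the funnel about 3 mm before lowering it.
- Setting the stopper down pressed the dish with about 13 N for a moment; nothing shifted visibly.

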